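# Take the spent filter out of the desoldering vacuum unit

## Task

The filter in the desoldering vacuum unit is used up. Press the orange cap down against its spring, turn it anticlockwise until it is free without forcing it, lift it off and stand it upright on the beige pad; then pull the filter out of the canister and stand it upright in the red tray. Set both down gently rather than dropping them, let go, and leave the other things on the bench where they are.

Things in the scene. Friction and masses are not known exactly. Their poses are not given: they have to be found in the camera images.
- canister: Grey fixed vacuum unit, 130 mm wide (y), x -65 to +85 mm, 50 mm high, black gauge panel at its +x end 90 mm high. Upright canister in it, topped by an aluminium collar 92 mm wide whose top is 140 mm above the origin (on the canister axis, at bench level; z up). Three collar tabs hold the cap's lugs. Red dot on the collar at +x: locked; green dot 67 deg anticlockwise from it: free.
- cap_mid (a point): Orange push-and-turn cap, 100 g, 52 mm high; point on its axis, 26 mm above its flat underside; z up, x along its wing bar. Bar to grip: 60 mm long, 18 mm wide (y), from 8 mm below to 26 mm above this point. Below the bar: a round cup 60 mm wide, 18 mm high, with three black lugs at its foot reaching to radius 38 mm. White stripe on the bar's +x half.
- cap: The same cap, origin at the centre of its underside. Starts locked: x along the canister's x, underside 12 mm below the collar top. To free: press down 11 mm (over 8 needed, bottoms at 14; spring about 10 N plus 0.2 N per mm), held down turn anticlockwise seen from above by 67 deg (50 to 85 will do, then a stop), then lift straight up. Do not force it unpressed.
- filter_mid (a point): Spent filter, 80 to 170 g, 104 mm high; point on its axis, 52 mm above its underside, z up. Pleated body 44 mm in diameter from 52 mm below to 18 mm above this point; blue stem 22 mm in diameter from 18 to 52 mm above it, to be gripped from above.
- filter: The same filter, origin at the centre of its underside. Stands on the canister's spring under the cap. Once the cap is lifted off, the spring raises it 32 mm: the stem then stands 0 to 34 mm above the collar top, the underside 70 mm below it. Loose in the 49 mm bore; comes straight up.
- pad: Beige silicone pad fixed flat on the bench, 160 x 160 x 3 mm; origin at the centre of its underside; x and y along its edges.
- tray: Red open tray for spent filters, fixed to the bench, 160 x 160 mm, walls 35 mm high and 4 mm thick, floor 4 mm thick; origin at the centre of its underside; x and y along its edges.
- board_mid (a point): Bystander: loose green circuit board 90 x 130 mm, under 15 mm high; centre.
- spool_mid (a point): Bystander: loose solder reel standing on end, 64 mm in diameter, 50 mm high; centre.
- dispenser_mid (a point): Bystander: loose white dispenser bottle 60 mm in diameter, 130 mm high; half-way up.
- tin_mid (a point): Bystander: loose brass tip-cleaner tin 80 mm in diameter, 45 mm high; half-way up.
- parts_box_mid (a point): Bystander: loose blue divided parts box 120 x 90 x 40 mm; half-way up.
- driver_grip (a point): Bystander: loose screwdriver lying flat; its handle.
- brush_grip (a point): Bystander: loose brush lying flat; its handle.
Mind the look-alikes: they are no part of the job. There is more than one size of the pad; the one meant has the size given above. Of the things that look like the tray, take the one that is farthest to the robot's left at the start.

How it is judged (in metres and radians):
On the way, in this order (a step that is already met when the one before it is completed fails the run):
1. the cap is held pressed down (over 6 mm) while it is turned away from locked (over 0.35 rad) (z of cap_mid in the frame of canister below 0.148 m and angle between the x axis of cap and the x axis of canister, either way round above 0.35 rad), for 0.02 s.
2. the cap is off and lifted clear of the canister, the filter still in it (z of cap_mid in the frame of canister above 0.19 m and z of filter_mid in the frame of canister below 0.16 m and horizontal distance between filter_mid and canister below 0.03 m), for 0.1 s.
3. the cap stands upright on the beige pad, let go, while the filter is still in the canister (x of cap_mid in the frame of pad between -0.07 and 0.07 m and y of cap_mid in the frame of pad between -0.07 and 0.07 m and z of cap_mid in the frame of pad between 0.022 and 0.036 m and angle between cap_mid's own z axis and vertical below 0.15 rad and contact force between cap and the fingers below 0.1 N and z of filter_mid in the frame of canister below 0.16 m and horizontal distance between filter_mid and canister below 0.03 m), for 0.2 s.
4. the filter is lifted out of the canister (z of filter_mid in the frame of canister above 0.19 m), for 0.05 s.
At the end, for the whole second after the job is handed in: The cap stands upright (within 0.15 rad) on the beige pad, its axis within 70 mm of the pad's centre along both edges; the filter stands upright (within 0.15 rad) on the floor of the red tray, its axis within 65 mm of the tray's centre along both edges; both are let go and stay there (x of cap_mid in the frame of pad between -0.07 and 0.07 m and y of cap_mid in the frame of pad between -0.07 and 0.07 m and z of cap_mid in the frame of pad between 0.022 and 0.036 m and angle between each of cap_mid, filter_mid's own z axis and vertical below 0.15 rad and contact force between each of cap, filter and the fingers below 0.1 N and x of filter_mid in the frame of tray between -0.065 and 0.065 m and y of filter_mid in the frame of tray between -0.065 and 0.065 m and z of filter_mid in the frame of tray between 0.048 and 0.064 m); the robot touches nothing.
It fails at once if the cap is forced against the tabs or the stop instead of being pressed free (over 60 N between cap and canister) (contact force between cap and canister above 60 N).
It fails at once if the cap is dropped (moves faster than 0.7 m/s while not held) (linear speed of cap above 0.7 m/s and contact force between cap and the fingers below 0.05 N).
It fails at once if the filter is dropped (moves faster than 0.7 m/s while not held) (linear speed of filter above 0.7 m/s and contact force between filter and the fingers below 0.05 N).
It fails at once if one of the other things on the bench is moved by more than 40 mm (distance of any of board_mid, spool_mid, dispenser_mid, tin_mid, parts_box_mid, driver_grip, brush_grip from where it was at the start of the episode above 0.04 m).
It also fails if it takes over 56 s, if anything falls off the work surface, if the arm or the gripper's body presses on something with over 40 N, if the wrist force passes 120 N, or if a joint passes its speed limit or range.

## Robot

A 6-joint arm with a two-finger parallel gripper is mounted at the origin on the work surface. World frame = base frame: x ahead of the robot, y to its left, z up, the work surface at z = 0. Lengths are in m, angles in degrees, forces in N, time in s.
With the tool pointing down it reaches from about 0.35 to 0.875 m from the base axis. Payload 4.2 kg.
Tool frame: the origin (TCP) lies at the very end of the fingers, on their centre line; the grasp point (between the pads) lies 19 mm behind it; z points along the fingers, x is the direction in which the jaws open and shut, and the axes are right-handed (so a half turn about z gives the same grasp; the last joint's range is limited). The gripper opens to 87 mm and grips with 3 to 60 N. Pads are 19 mm wide; open, the fingers measure 117 mm over their backs; the gripper's body (75 mm by 190 mm) begins 51 mm behind the grasp point.
Start: joints at [-53.365, 22.042, 0.453, 0, -68.411, -14.817], TCP at [0.232, -0.58, 0.223] pointing down, gripper open.
Joint ranges: [-179.83, 179.83], [-69.29, 118.12], [-61.27, 80.66], [-181.25, 117.63], [-171.15, -9.14], [-177.46, 177.46]. Speed limits (degrees/s): [159.86, 159.86, 180, 180, 180, 180].

## Interface

Orientations are given as a 3x3 rotation matrix whose columns are the frame's x, y, z axes.
In Python, from station import sense, capture, finish_job gives the robot as it stands.
- The arm moves only by the shell command python3 -m crank 'ROWS' [OPENING]. ROWS is JSON, a list of rows, each a list of 4 numbers: the shift along the tool's x, y, z in m, then the turn about the tool's z in rad. A call has 1 to 5 rows; each row shifts and turns the commanded pose from where the row before left it, along the tool's axes as they then stand; what a row does not reach is not made up. A row lasts 1/12 s, in which the tool goes at most 41.7 mm and 7.16 degrees, less where a joint would pass 70% of its speed; a pose out of reach is approached as far as the arm can. A call with a gripper value outside its range is refused whole. OPENING is the finger opening in m, from 0 to 0.087, set as the call begins (- or left out, the last holds). The fingers move at their own pace and stop on an object; the grip force is fixed at half the most. Time passes only in rows, so rows that do not move let the fingers close. It gives the time, the measured TCP pose, the force and the opening at its end, in the units of the state.
- sense(): the state, without advancing time (a new reading comes with each control period).
- capture(name): name is "scene" or "top"; returns a dict with "pixels" (400x640x3 uint8, red, green, blue), "depth" (400x640 float32, m along the optical axis (not along the pixel's ray), 0 where there is no reading), "fx", "fy", "cx", "cy" (pixels), "world_from_camera" (4x4, takes a point from camera to world coordinates). Camera axes: x right, y down, z forward; pixel columns grow to the right and rows downward; lengths in m; the calibration is good to about 2 mm. A picture is of the moment at which its call begins.
- finish_job(): hands the job in, once; it reports no verdict.
The state is a dict: "time_s": time; "joints": joint angles; "joint_velocities": joint speeds; "effort": joint torques, N m; "tcp_pos": TCP position; "ee_rot": TCP orientation; "wrist_force": force on the tool from outside, world axes, zero at the start; "moment": the same for the moment, N m; "gripper_width": opening from 0.0 (shut) to 1.0 (fully open).
Only numpy, scipy, OpenCV 4.12 (cv2) and the standard library are available. Lean on these libraries where they do the work, as an engineer would, in place of code of your own. Each camera call takes 0.05 s, during which the arm holds its last target.

## Working session

There is one attempt and no reset: what is moved stays moved. The work goes in short steps, Python scripts to look and compute and a shell command to move; the robot and the scene stay as the last step left them, time stands still between calls to the robot, and variables do not carry over. Pictures are saved under pics/ and viewed, and the job is handed in when it is done.

```bash
mkdir -p pics; ls
cat > h.py <<'E'
import numpy as np,cv2
from station import sense,capture,finish_job
def save(c,n):
    cv2.imwrite(f'pics/{n}.png',c['pixels'][:,:,::-1])
def pts(c):
    d=c['depth'];v,u=np.mgrid[:400,:640]
    P=np.stack([(u-c['cx'])/c['fx']*d,(v-c['cy'])/c['fy']*d,d],-1)
    T=c['world_from_camera'];return P@T[:3,:3].T+T[:3,3]
E
python3 - <<'E'
from h import *
import pickle
for n in('scene','top'):
    c=capture(n);save(c,n+'0');pickle.dump(c,open(n+'0.pkl','wb'));print(c['world_from_camera'].round(3),c['fx'],c['cx'],c['cy'],(c['depth']>0).mean())
print(sense())
E
```

```text
pics
[[-0.827  0.44  -0.349  0.928]
 [ 0.561  0.633 -0.533  0.599]
 [-0.013 -0.637 -0.77   0.991]
 [ 0.     0.     0.     1.   ]] 384.60129962949685 320.40895372463604 199.27149450994202 0.99612109375
[[-0.019 -0.987  0.16   0.275]
 [-1.     0.019  0.     0.012]
 [-0.003 -0.16  -0.987  1.564]
 [ 0.     0.     0.     1.   ]] 448.96678849520043 311.2277440439393 194.75946419440368 0.9959765625
{'time_s': 0.1, 'joints': array([-5.33653998e+01,  2.20871465e+01,  3.87975798e-01, -2.45853622e-02,
       -6.84110813e+01, -1.48171997e+01]), 'joint_velocities': array([ 0.04795841, -0.04979218,  0.12098411,  0.00850957, -0.00752072,
        0.00909214]), 'effort': array([-7.30886622e-04, -3.91690350e+01,  1.87934303e+01,  4.23191071e+00,
        1.34760363e-02, -8.70721624e-05]), 'tcp_pos': array([ 0.2321032 , -0.57973028,  0.22156506]), 'ee_rot': array([[-3.71502049e-01,  9.28431765e-01, -8.28030142e-04],
       [ 9.28430061e-01,  3.71502956e-01,  1.78219406e-03],
       [ 1.96226122e-03, -1.06679331e-04, -9.99998069e-01]]), 'wrist_force': array([-0.44571672,  0.10816446,  0.11290941]), 'moment': array([-0.02523959, -0.04127822, -0.02960966]), 'gripper_width': 0.9972679204820409}
```

View pics/scene0.png

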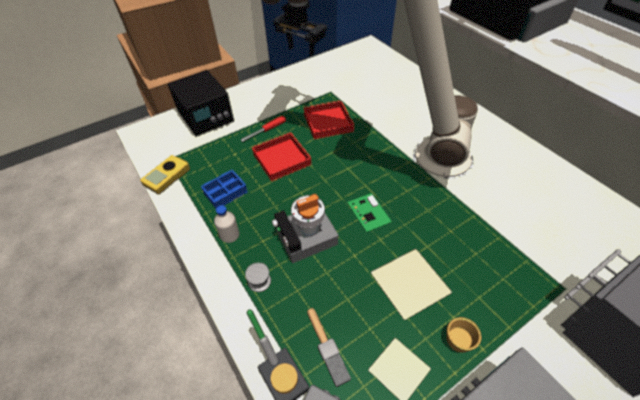

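View pics/top0.png

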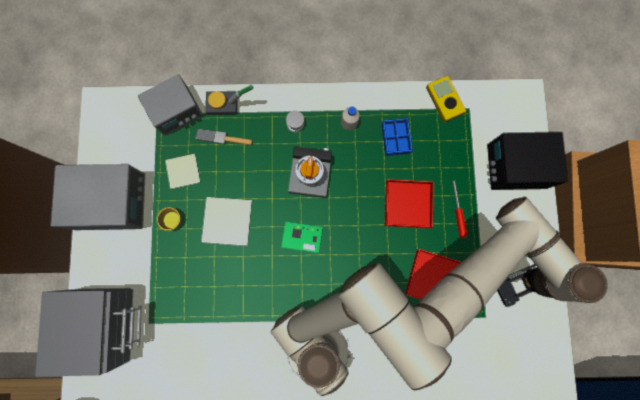

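The scene view shows the vacuum unit at about (305,230) with the orange cap at (308,205), and the two pads at (411,283) and (400,370). In the top view the unit is at (310,172), the trays are at (409,203) and (433,273), and the pads are at (227,221) and (183,170). The left-most tray is the one at (409,203). Next I'll measure.

```bash
cat > m.py <<'E'
from h import *
import pickle
c=pickle.load(open('top0.pkl','rb'));P=pts(c)
def ray(c,u,v,z):
    T=c['world_from_camera'];d=T[:3,:3]@np.array([(u-c['cx'])/c['fx'],(v-c['cy'])/c['fy'],1]);o=T[:3,3];return o+d*(z-o[2])/d[2]
hsv=cv2.cvtColor(c['pixels'],cv2.COLOR_RGB2HSV);H,S,V=[hsv[...,i].astype(int) for i in range(3)]
R,G,B=[c['pixels'][...,i].astype(int) for i in range(3)]
mat=(P[...,0]>0.05)&(P[...,0]<0.85)&(np.abs(P[...,1])<.6)
def rects(m,name,z=None,n=3,amin=100):
    cs,_=cv2.findContours(m.astype(np.uint8),cv2.RETR_EXTERNAL,cv2.CHAIN_APPROX_NONE)
    for k in sorted(cs,key=cv2.contourArea)[::-1][:n]:
        if cv2.contourArea(k)<amin: continue
        q=k[:,0]; 
        w=P[q[:,1],q[:,0]] if z is None else np.array([ray(c,a,b,z) for a,b in q])
        r=cv2.minAreaRect((w[:,:2]*1000).astype(np.float32))
        print(name,q.mean(0).round(),'ctr',np.round(r[0],1),'size',np.round(r[1],1),'ang',round(r[2],1),'z',np.median(w[:,2]).round(3))
rects(mat&(S<90)&(V>150)&(P[...,2]<.02),'pad',.003)
rects(mat&((H<8)|(H>172))&(S>150)&(V>80),'red',.035)
rects(mat&(H>6)&(H<22)&(S>140)&(P[...,2]>.12),'orange',.18,amin=20)
for z0,z1 in ((.05-.012,.06),(.07,.1),(.125,.15),(.165,.2)):
    m=mat&(P[...,2]>z0)&(P[...,2]<z1)&(np.hypot(P[...,0]-.45,P[...,1]-.02)<.2)
    rects(m,f'z{z0}',(z0+z1)/2,amin=15)
im=cv2.resize(c['pixels'][130:215,260:360],None,fx=7,fy=7,interpolation=cv2.INTER_CUBIC)[:,:,::-1];cv2.imwrite('pics/crop.png',im)
s=pickle.load(open('scene0.pkl','rb'))
im=cv2.resize(s['pixels'][180:265,265:350],None,fx=7,fy=7,interpolation=cv2.INTER_CUBIC)[:,:,::-1];cv2.imwrite('pics/crops.png',im)
E
python3 m.py
```

```text
pad [226. 221.] ctr [442.8 310.6] size [159.5 159.5] ang 84.8 z 0.003
pad [214. 330.] ctr [ 75.5 347.8] size [404.3  51. ] ang 90.0 z 0.003
pad [477. 158.] ctr [ 643.5 -577.9] size [410.6  47.2] ang 0.5 z 0.003
red [409. 204.] ctr [ 487.9 -322.2] size [161.2 161.8] ang 86.0 z 0.035
red [428. 272.] ctr [ 235.  -387.3] size [148.  160.1] ang 71.7 z 0.035
red [461. 223.] ctr [ 417.9 -496.8] size [95.1 25.9] ang 5.4 z 0.035
orange [309. 167.] ctr [585.6  17.6] size [50.5 58.1] ang 88.9 z 0.18
z0.038000000000000006 [309. 179.] ctr [586.   17.7] size [129.8 121.4] ang 81.4 z 0.049
z0.07 [322. 158.] ctr [637.8 -27.9] size [51.9 14.2] ang 82.4 z 0.085
z0.125 [309. 169.] ctr [591.9  16.2] size [87.9 93.1] ang 88.9 z 0.137
z0.165 [309. 167.] ctr [589.1  16.9] size [17.8 62. ] ang 81.1 z 0.183
```

```bash
python3 -m crank -h 2>&1 | head -20
```

```text
invalid input: not JSON, or not a number
```

View pics/crop.png

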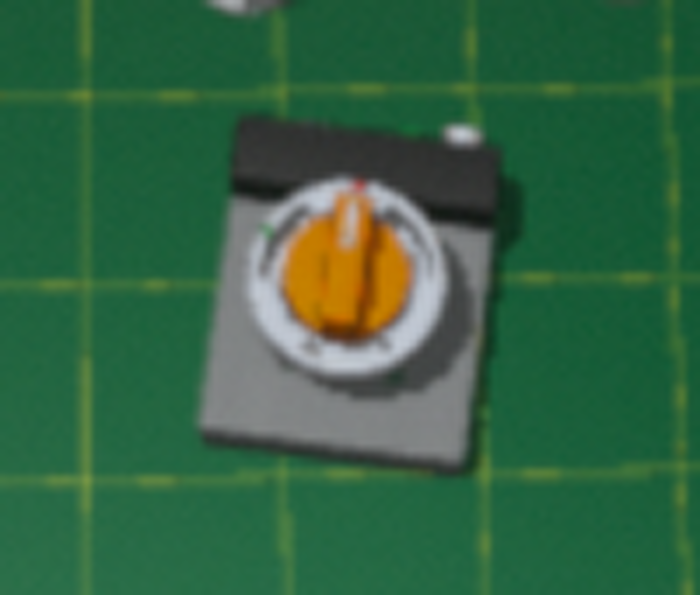

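View pics/crops.png

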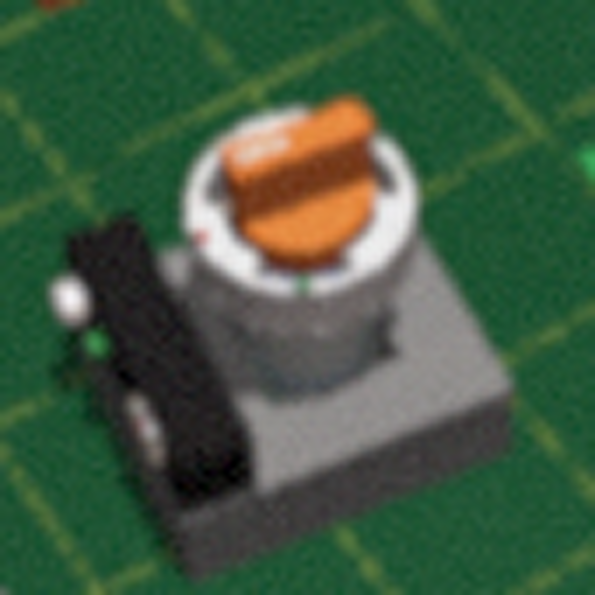

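The crops show the locked cap: its white stripe points at the red dot next to the gauge panel (crop (350,215)). The green dot is anticlockwise at (268,230). Canister: (0.590, 0.0165), yaw about -8.8°. The 160 mm pad is at (0.443, 0.311), and the tray at (0.488, -0.322). I'll cross-check the bar in the scene view and start moving.

```bash
cat > m2.py <<'E'
from h import *
import pickle
for n in('top0','scene0'):
    c=pickle.load(open(n+'.pkl','rb'));P=pts(c)
    d=np.hypot(P[...,0]-.59,P[...,1]-.0165)
    m=(d<.05)&(P[...,2]>.171)&(P[...,2]<.2)
    w=P[m];r=cv2.minAreaRect((w[:,:2]*1000).astype(np.float32));print(n,'bar',np.round(r[0],1),np.round(r[1],1),r[2],np.median(w[:,2]))
    m=(d<.055)&(abs(P[...,2]-.140)<.004)&(d>.032)
    w=P[m];A=np.c_[2*w[:,:2],np.ones(len(w))]
    r=cv2.minEnclosingCircle((w[:,:2]*1000).astype(np.float32));print(' collar',r,np.median(w[:,2]))
    m=(abs(P[...,2]-.05)<.006)&(d<.13)
    w=P[m];r=cv2.minAreaRect((w[:,:2]*1000).astype(np.float32));print(' base',np.round(r[0],1),np.round(r[1],1),r[2],np.median(w[:,2]))
E
python3 m2.py
cat > g.py <<'E'
import sys
from h import *
s=sense();a=[float(x) for x in sys.argv[1:]]
R=s['ee_rot'];yaw=np.degrees(np.arctan2(R[1,0],R[0,0]))
d=R.T@(np.array(a[:3])-s['tcp_pos'])
print('t',round(s['time_s'],2),'tcp',s['tcp_pos'].round(4),'yaw',yaw.round(2),'F',s['wrist_force'].round(1),'M',s['moment'].round(2),'w',round(s['gripper_width']*87,1),'j',s['joints'].round(1))
print('shift in tool axes',d.round(4),'turn rad',round(np.radians(yaw-a[3]),4) if len(a)>3 else '')
E
python3 -m crank '[[0,0,-0.03,0],[0,0,-0.03,0],[0.01,0.015,-0.03,0],[0.02,0.026,0,0],[0.02,0.026,0,0]]' 0.087
python3 g.py .59 .0165 .31 81.2
```

```text
top0 bar [591.6  16.8] [17.7 59.1] 81.22509765625 0.1796312108511119
 collar ((591.4176025390625, 16.655961990356445), 46.53986740112305) 0.14008422744090088
 base [586.   17.8] [130.4 119.8] 81.5318374633789 0.05009758742699466
scene0 bar [591.3  18.3] [19.7 59.9] 81.77454376220703 0.17920463659280683
 collar ((591.4273071289062, 16.594131469726562), 47.58102798461914) 0.13993108543515886
 base [600.6  17.1] [135.4 150.9] 81.29972839355469 0.05010586692150526
time_s: 0.52
tcp_pos: [0.2764, -0.5091, 0.314]
ee_rot: [[-0.37, 0.929, 0.002], [0.929, 0.37, -0.002], [-0.003, 0.001, -1.0]]
wrist_force: [0.1, 0.4, -0.3]
gripper_width: 1.0
t 0.52 tcp [ 0.2764 -0.5091  0.314 ] yaw 111.69 F [ 0.1  0.4 -0.3] M [ 0.06 -0.06  0.04] w 87.0 j [-45.5  14.7   2.8  -0.  -77.9 -22.8]
shift in tool axes [0.3725 0.4856 0.0035] turn rad 0.5321
```

```bash
python3 -m crank '[[0.022,0.0285,0,0],[0.022,0.0285,0,0],[0.022,0.0285,0,0],[0.022,0.0285,0,0],[0.022,0.0285,0,0]]' >/dev/null
python3 -m crank '[[0.022,0.0285,0,0],[0.022,0.0285,0,0],[0.022,0.0285,0,0],[0.022,0.0285,0,0],[0.022,0.0285,0,0]]' >/dev/null
python3 -m crank '[[0.022,0.0285,0,0],[0.022,0.0285,0,0],[0.022,0.0285,0,0],[0.022,0.0285,0,0],[0,0,0,0.1]]' >/dev/null
python3 -m crank '[[0,0,0,0.1],[0,0,0,0.1],[0,0,0,0.1],[0,0,0,0.1],[0,0,0,0]]' >/dev/null
python3 g.py .5915 .017 .25 81.4
```

```text
t 2.18 tcp [ 0.5316 -0.0745  0.312 ] yaw 83.08 F [ 0.  -0.5  0.1] M [-0.04  0.    0.02] w 86.9 j [   9.3   10.5   -2.9   -0.   -76.7 -106.2]
shift in tool axes [0.098  0.0485 0.0619] turn rad 0.0293
```

```bash
python3 -m crank '[[0.025,0.012,0,0],[0.025,0.012,0.01,0],[0.025,0.012,0.02,0],[0.023,0.0125,0.02,0.029],[0,0,0.01,0]]' >/dev/null
python3 -m crank '[[0,0,0,0],[0,0,0,0],[0,0,0,0]]' >/dev/null
python3 g.py .5915 .017 .2 81.4
python3 - <<'E'
from h import *
c=capture('top');save(c,'top1');c=capture('scene')
im=cv2.resize(c['pixels'][140:265,245:370],None,fx=4.8,fy=4.8,interpolation=cv2.INTER_CUBIC)[:,:,::-1];cv2.imwrite('pics/scene1.png',im)
E
```

```text
t 2.85 tcp [0.5918 0.0162 0.2538] yaw 81.54 F [ 1.3 -0.3  0.6] M [-0.05 -0.02 -0.02] w 87.0 j [  17.2   17.6   -1.6    0.   -70.7 -115.7]
shift in tool axes [ 0.0008 -0.0005  0.0538] turn rad 0.0025
```

View pics/scene1.png

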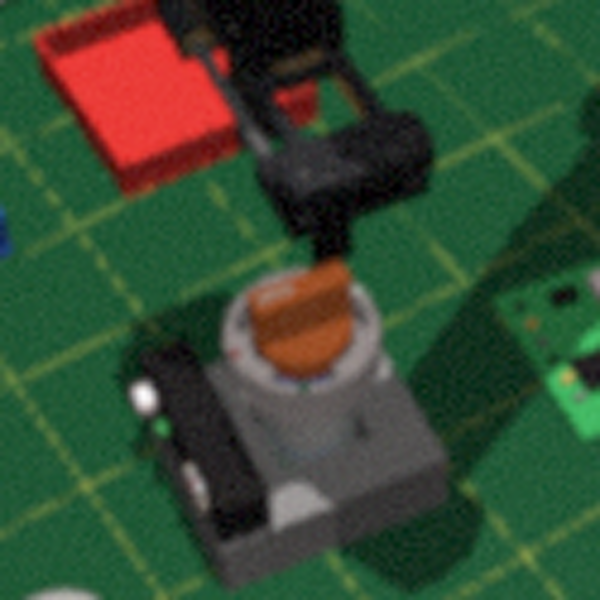

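The open fingers straddle the bar line (crop (330,240) above the cap at (300,320)). Going down to grip.

```bash
python3 -m crank '[[0.0008,-0.0005,0.025,0.0025],[0,0,0.025,0],[0,0,0.025,0],[0,0,0.017,0],[0,0,0.01,0]]' 0.05
python3 -m crank '[[0,0,0,0],[0,0,0,0],[0,0,0,0]]' >/dev/null
python3 g.py .5915 .017 .152 81.4
```

```text
time_s: 3.37
tcp_pos: [0.5903, 0.017, 0.1494]
ee_rot: [[0.151, 0.989, -0.002], [0.989, -0.151, -0.0], [-0.0, -0.002, -1.0]]
wrist_force: [-0.8, -0.8, -0.0]
gripper_width: 0.707
t 3.62 tcp [0.5925 0.0177 0.1524] yaw 81.38 F [ 0.8 -0.1  0.2] M [-0.05 -0.05  0.  ] w 51.3 j [  17.4   22.1  -10.1    0.   -57.6 -116. ]
shift in tool axes [-0.0008 -0.0009  0.0004] turn rad -0.0004
```

```bash
python3 -m crank '[[0,0,0,0],[0,0,0,0],[0,0,0,0],[0,0,0,0],[0,0,0,0]]' 0.0
python3 -m crank '[[0,0,0,0],[0,0,0,0],[0,0,0,0]]' >/dev/null
python3 g.py .5915 .017 .152 81.4
```

```text
time_s: 4.03
tcp_pos: [0.5914, 0.0178, 0.1508]
ee_rot: [[0.15, 0.989, 0.0], [0.989, -0.15, 0.0], [0.0, 0.0, -1.0]]
wrist_force: [0.1, 0.1, -0.6]
gripper_width: 0.285
t 4.28 tcp [0.5911 0.0173 0.1507] yaw 81.37 F [-1.  -2.   1.5] M [-0.75  0.14 -0.02] w 17.8 j [  17.4   22.2  -10.3    0.   -57.6 -116. ]
shift in tool axes [-0.0002  0.0004 -0.0013] turn rad -0.0006
```

```bash
python3 -m crank '[[0,0,0.003,0],[0,0,0.003,0],[0,0,0.003,0],[0,0,0.002,0],[0,0,0,0]]'
python3 -m crank '[[0,0,0,0],[0,0,0,0]]' >/dev/null
python3 g.py .5915 .017 .1397 81.4
```

```text
time_s: 4.7
tcp_pos: [0.5921, 0.0175, 0.1415]
ee_rot: [[0.149, 0.989, 0.002], [0.989, -0.149, -0.001], [-0.0, 0.002, -1.0]]
wrist_force: [-1.7, -1.9, 7.5]
gripper_width: 0.207
t 4.87 tcp [0.5922 0.0174 0.1418] yaw 81.41 F [-2.5 -1.1  8.6] M [-0.59  0.72  0.03] w 17.6 j [ 1.74e+01  2.27e+01 -1.09e+01  1.00e-01 -5.62e+01 -1.16e+02]
shift in tool axes [-0.0005 -0.0006  0.0021] turn rad 0.0003
```

```bash
python3 -m crank '[[0,0,0.0025,0],[0,0,0,0],[0,0,0,0]]' >/dev/null
python3 g.py .5915 .017 .1397 81.4
python3 - <<'E'
from h import *
c=capture('scene')
im=cv2.resize(c['pixels'][140:265,245:370],None,fx=4.8,fy=4.8,interpolation=cv2.INTER_CUBIC)[:,:,::-1];cv2.imwrite('pics/scene2.png',im)
E
```

```text
t 5.12 tcp [0.5922 0.0174 0.1394] yaw 81.42 F [-2.9 -2.2  9.8] M [-0.59  0.75 -0.01] w 17.9 j [ 1.74e+01  2.29e+01 -1.11e+01  1.00e-01 -5.59e+01 -1.16e+02]
shift in tool axes [-0.0005 -0.0006 -0.0003] turn rad 0.0003
```

View pics/scene2.png

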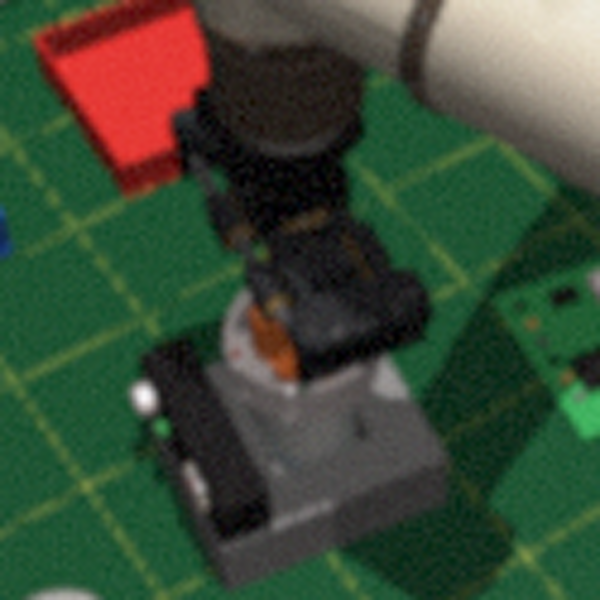

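The bar end (crop (270,340)) is lower in the collar than before, and the force is about 10 N, as the spring should give. I'll start the turn gently and watch the moment.

```bash
python3 -m crank '[[0,0,0,-0.05],[0,0,0,-0.05],[0,0,0,0]]' >/dev/null
python3 g.py .5915 .017 .1397 148.4
```

```text
t 5.42 tcp [0.592  0.0175 0.1394] yaw 87.23 F [-3.1 -0.9  9.8] M [-0.42  0.95  0.09] w 17.5 j [ 1.740e+01  2.290e+01 -1.110e+01  1.000e-01 -5.590e+01 -1.102e+02]
shift in tool axes [-0.0005 -0.0005 -0.0003] turn rad -1.0676
```

```bash
python3 -m crank '[[0,0,0,-0.08],[0,0,0,-0.08],[0,0,0,-0.08],[0,0,0,-0.08],[0,0,0,0]]' >/dev/null
python3 g.py .5915 .017 .1397 148.4
python3 -m crank '[[0,0,0,-0.08],[0,0,0,-0.08],[0,0,0,-0.08],[0,0,0,-0.08],[0,0,0,0]]' >/dev/null
python3 g.py .5915 .017 .1397 148.4
```

```text
t 5.83 tcp [0.5924 0.0176 0.1395] yaw 105.63 F [-1.5  0.6  9.3] M [-0.24  0.86  0.1 ] w 17.6 j [ 17.4  22.9 -11.1   0.1 -55.9 -91.8]
shift in tool axes [-0.0003 -0.001  -0.0002] turn rad -0.7464
t 6.25 tcp [0.592  0.0175 0.1394] yaw 123.97 F [-3.5 -0.6 10.1] M [-0.22  1.05  0.07] w 17.9 j [ 17.4  22.9 -11.1   0.1 -55.9 -73.5]
shift in tool axes [-0.0002 -0.0007 -0.0003] turn rad -0.4264
```

```bash
python3 -m crank '[[0,0,0,-0.08],[0,0,0,-0.08],[0,0,0,-0.08],[0,0,0,-0.08],[0,0,0,-0.08]]' >/dev/null
python3 -m crank '[[0,0,0,-0.03],[0,0,0,0],[0,0,0,0]]' >/dev/null
python3 g.py .5915 .017 .1397 148.4
python3 - <<'E'
from h import *
c=capture('scene')
im=cv2.resize(c['pixels'][140:265,245:370],None,fx=4.8,fy=4.8,interpolation=cv2.INTER_CUBIC)[:,:,::-1];cv2.imwrite('pics/scene3.png',im)
E
```

```text
t 6.92 tcp [0.5928 0.017  0.1398] yaw 148.45 F [-1.6 -4.4 10.7] M [-1.07  0.45 -0.01] w 17.6 j [ 17.3  22.9 -11.    0.2 -55.9 -49. ]
shift in tool axes [ 0.0012 -0.0007  0.0001] turn rad 0.0008
```

View pics/scene3.png

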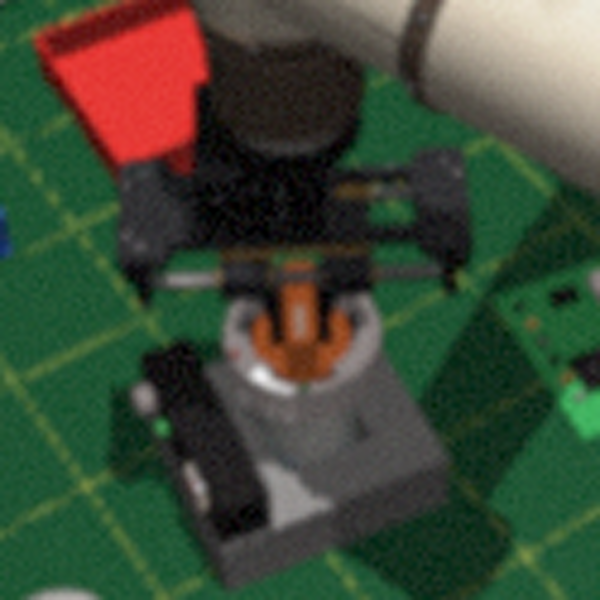

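The white stripe (crop (300,318)) now points at the green dot (303,390), so the cap is turned free. Lifting slowly.

```bash
for i in 1; do python3 -m crank '[[0,0,-0.004,0],[0,0,-0.004,0],[0,0,-0.004,0],[0,0,-0.004,0],[0,0,-0.004,0]]' >/dev/null; done
python3 g.py .5915 .017 .1397 148.4
python3 -m crank '[[0,0,-0.005,0],[0,0,-0.005,0],[0,0,-0.005,0],[0,0,-0.005,0],[0,0,-0.005,0]]' >/dev/null
python3 g.py .5915 .017 .1397 148.4
python3 -m crank '[[0,0,-0.01,0],[0,0,-0.01,0],[0,0,-0.01,0],[0,0,-0.01,0],[0,0,-0.01,0]]' >/dev/null
python3 g.py .5915 .017 .1397 148.4
python3 -m crank '[[0,0,-0.02,0],[0,0,-0.02,0],[0,0,-0.01,0],[0,0,0,0],[0,0,0,0]]' >/dev/null
python3 g.py .443 .311 .25
python3 - <<'E'
from h import *
c=capture('scene');save(c,'scene4')
E
```

```text
t 7.38 tcp [0.5918 0.0177 0.1578] yaw 148.4 F [ 0.2 -1.9  3.2] M [-0.79 -0.18 -0.01] w 17.5 j [ 17.4  21.8  -9.7   0.  -58.4 -49. ]
shift in tool axes [-0.0001 -0.0007  0.0181] turn rad 0.0001
t 7.8 tcp [0.5906 0.0181 0.1816] yaw 148.39 F [-0.7 -0.3 -1.1] M [ 0.04  0.1  -0.06] w 17.9 j [ 17.4  20.6  -7.9  -0.1 -61.6 -49. ]
shift in tool axes [-0.0015 -0.0005  0.0419] turn rad -0.0002
t 8.22 tcp [0.5913 0.0178 0.2333] yaw 148.4 F [ 0.  -0.2 -0.7] M [-0.    0.06 -0.02] w 18.0 j [ 17.4  18.4  -3.5  -0.  -68.1 -49. ]
shift in tool axes [-0.0006 -0.0006  0.0936] turn rad 0.0001
t 8.63 tcp [0.5911 0.0179 0.2822] yaw 148.39 F [-0.1 -0.3 -1. ] M [ 0.06  0.08 -0.01] w 17.4 j [ 17.4  16.8   1.2  -0.  -74.5 -49. ]
shift in tool axes [0.2798 0.1719 0.0324] turn rad
```

View pics/scene4.png

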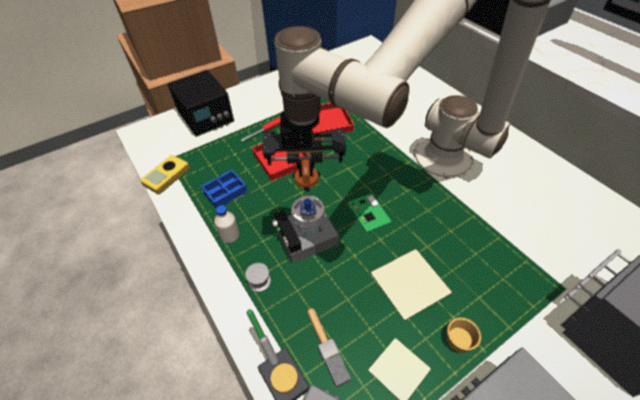

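The cap is held at (306,178), and the blue filter stem shows in the canister at (308,207). Carrying the cap to the pad.

```bash
python3 -m crank '[[0.0235,0.0143,0,0],[0.0235,0.0143,0,0],[0.0235,0.0143,0,0],[0.0235,0.0143,0,0],[0.0235,0.0143,0,0]]' >/dev/null
python3 -m crank '[[0.0235,0.0143,0,0],[0.0235,0.0143,0,0],[0.0235,0.0143,0,0],[0.0235,0.0143,0,0],[0.0235,0.0143,0.02,0]]' >/dev/null
python3 -m crank '[[0.0235,0.0143,0.02,0],[0.0235,0.0143,0.02,0],[0,0,0.02,0],[0,0,0.02,0],[0,0,0.02,0]]' >/dev/null
python3 -m crank '[[0,0,0.02,0],[0,0,0.02,0],[0,0,0,0],[0,0,0,0]]' >/dev/null
python3 g.py .443 .311 .026
python3 - <<'E'
from h import *
c=capture('scene');save(c,'scene5');c=capture('top');save(c,'top5');P=pts(c)
c=capture('scene');P=pts(c)
hsv=cv2.cvtColor(c['pixels'],cv2.COLOR_RGB2HSV)
m=(hsv[...,0]>4)&(hsv[...,0]<22)&(hsv[...,1]>130)&(np.hypot(P[...,0]-.443,P[...,1]-.311)<.06)&(P[...,2]>.03)
print(m.sum(),np.percentile(P[m][:,2],[1,5,50,95,99]),P[m].mean(0))
E
```

```text
t 10.27 tcp [0.4402 0.3106 0.1204] yaw 148.41 F [-0.5 -0.4 -0.1] M [ 0.06 -0.04 -0.01] w 17.7 j [ 52.5  19.5 -19.6   0.  -51.1 -84.1]
shift in tool axes [-0.0022  0.0023  0.0944] turn rad 
375 [0.10577274 0.10945206 0.1251256  0.29514435 0.35718825] [0.45725558 0.32212818 0.14975792]
```

View pics/scene5.png

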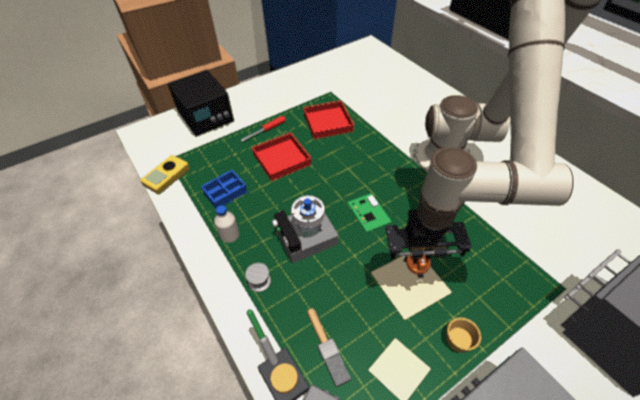

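The cap, at (419,263), hangs upright over the big pad. Lowering it.

```bash
python3 -m crank '[[0,0,0.02,0],[0,0,0.02,0],[0,0,0.02,0],[0,0,0.015,0],[0,0,0.005,0]]' >/dev/null
python3 -m crank '[[0,0,0.002,0],[0,0,0.002,0],[0,0,0.002,0],[0,0,0,0]]' >/dev/null
python3 g.py .443 .311 .026
python3 -m crank '[[0,0,0.002,0],[0,0,0.002,0],[0,0,0,0]]' >/dev/null
python3 g.py .443 .311 .026
```

```text
t 11.17 tcp [0.4414 0.3121 0.0368] yaw 148.4 F [-0.3 -0.7 -1. ] M [-0.01  0.03 -0.03] w 17.8 j [ 52.5  26.  -24.5   0.  -39.5 -84.1]
shift in tool axes [-0.0019 -0.0001  0.0108] turn rad 
t 11.42 tcp [0.4409 0.3116 0.032 ] yaw 148.4 F [ 0.3 -0.3 -1.2] M [-0.01  0.07 -0.06] w 17.9 j [ 52.5  26.4 -24.7  -0.  -38.9 -84.1]
shift in tool axes [-0.0021  0.0006  0.006 ] turn rad
```

```bash
for k in 1; do python3 -m crank '[[0,0,0.0015,0],[0,0,0.0015,0],[0,0,0,0]]' >/dev/null
python3 g.py .443 .311 .026;done
python3 -m crank '[[0,0,0.001,0],[0,0,0.001,0],[0,0,0,0]]' >/dev/null
python3 g.py .443 .311 .026
python3 - <<'E'
from h import *
c=capture('scene')
im=cv2.resize(c['pixels'][215:315,365:465],None,fx=6,fy=6,interpolation=cv2.INTER_CUBIC)[:,:,::-1];cv2.imwrite('pics/scene6.png',im)
E
```

```text
t 11.67 tcp [0.4409 0.3115 0.0287] yaw 148.4 F [ 0.6  0.5 -1.5] M [0.08 0.09 0.  ] w 17.5 j [ 52.5  26.7 -24.9  -0.  -38.5 -84.1]
shift in tool axes [-0.0021  0.0007  0.0027] turn rad 
t 11.92 tcp [0.4409 0.3115 0.0268] yaw 148.4 F [-0.3 -0.4 -1.1] M [0.01 0.02 0.04] w 17.7 j [ 52.5  26.8 -25.   -0.  -38.2 -84.1]
shift in tool axes [-0.0021  0.0006  0.0008] turn rad
```

View pics/scene6.png

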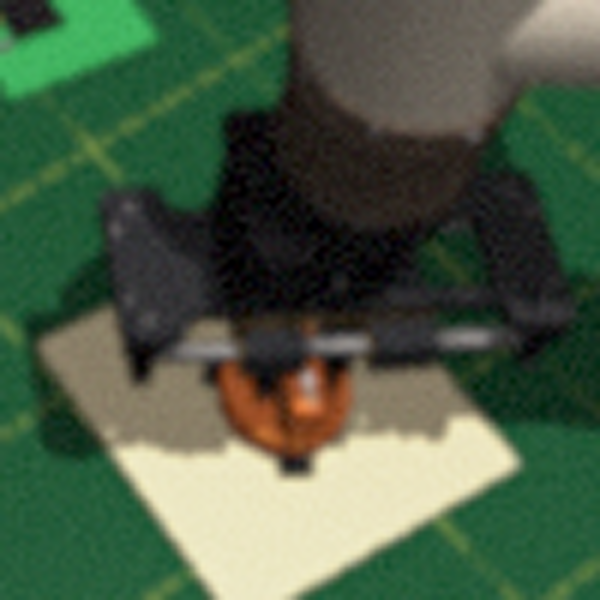

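The cap is just above the pad and near its centre (lug at (295,465)), but not yet touching. Continuing down.

```bash
python3 -m crank '[[0,0,0.001,0],[0,0,0.001,0],[0,0,0,0]]' >/dev/null
python3 g.py .443 .311 .026
python3 -m crank '[[0,0,0.001,0],[0,0,0,0],[0,0,0,0]]' >/dev/null
python3 g.py .443 .311 .026
```

```text
t 12.22 tcp [0.4412 0.3118 0.0257] yaw 148.42 F [-0.8 -0.2  4. ] M [-0.17  0.43  0.02] w 17.8 j [ 52.5  26.9 -25.    0.  -38.  -84.1]
shift in tool axes [-0.002   0.0003 -0.0003] turn rad 
t 12.47 tcp [0.4412 0.3118 0.0256] yaw 148.43 F [-2.8 -1.5 10.5] M [-0.42  1.11 -0.01] w 17.8 j [ 52.5  26.9 -25.    0.  -38.  -84.1]
shift in tool axes [-0.002   0.0003 -0.0004] turn rad
```

Contact. Letting go.

```bash
python3 -m crank '[[0,0,-0.0015,0],[0,0,0,0],[0,0,0,0],[0,0,0,0]]' 0.05 >/dev/null
python3 g.py .443 .311 .026
python3 -m crank '[[0,0,-0.005,0],[0,0,-0.01,0],[0,0,-0.02,0],[0,0,-0.03,0],[0,0,-0.04,0]]' >/dev/null
python3 -m crank '[[0,0,-0.04,0],[0,0,-0.04,0],[0,0,-0.04,0],[0,0,-0.04,0],[0,0,0,0]]' >/dev/null
python3 g.py .5915 .017 .28
python3 - <<'E'
from h import *
import pickle
c=capture('scene');P=pts(c);save(c,'scene7');pickle.dump(c,open('s7.pkl','wb'))
def ell(c,P,ctr,z0,z1,r):
    m=(np.hypot(P[...,0]-ctr[0],P[...,1]-ctr[1])<r)&(P[...,2]>z0)&(P[...,2]<z1)
    w=P[m];print(m.sum(),'z',np.median(w[:,2]).round(4),'circ',cv2.minEnclosingCircle((w[:,:2]*1000).astype(np.float32)),'rect',cv2.minAreaRect((w[:,:2]*1000).astype(np.float32)))
ell(c,P,(.441,.312),.047,.07,.06)
ell(c,P,(.5915,.017),.165,.19,.04)
t=capture('top');P=pts(t);save(t,'top7')
ell(t,P,(.441,.312),.047,.07,.06)
ell(t,P,(.5915,.017),.165,.19,.04)
E
```

```text
t 12.8 tcp [0.441  0.3116 0.0253] yaw 148.4 F [-0.1  0.5 -0.6] M [-0.    0.04  0.03] w 36.6 j [ 52.5  27.  -25.   -0.  -38.  -84.1]
shift in tool axes [-0.002   0.0005 -0.0007] turn rad 
t 13.63 tcp [0.4443 0.3137 0.3013] yaw 148.46 F [0.5 1.3 1.5] M [ 0.09 -0.08  0.04] w 49.9 j [ 52.5  10.8  -4.1   0.2 -74.  -84.1]
shift in tool axes [-0.2806 -0.1763  0.0198] turn rad 
142 z 0.055 circ ((440.0391845703125, 312.1624755859375), 31.988758087158203) rect ((440.0275573730469, 312.1697082519531), (62.85737991333008, 18.474138259887695), 57.9790153503418)
53 z 0.1738 circ ((590.7601318359375, 17.873580932617188), 11.767367362976074) rect ((590.4841918945312, 18.459775924682617), (20.811296463012695, 19.74832534790039), 32.07107925415039)
91 z 0.0542 circ ((441.6165771484375, 312.4766845703125), 30.459070205688477) rect ((441.61761474609375, 312.47613525390625), (60.45407485961914, 17.798913955688477), 58.35999298095703)
39 z 0.1741 circ ((591.0149536132812, 16.77440643310547), 10.705068588256836) rect ((590.5562744140625, 17.495834350585938), (19.72477912902832, 18.641054153442383), 79.63545227050781)
```

View pics/scene7.png

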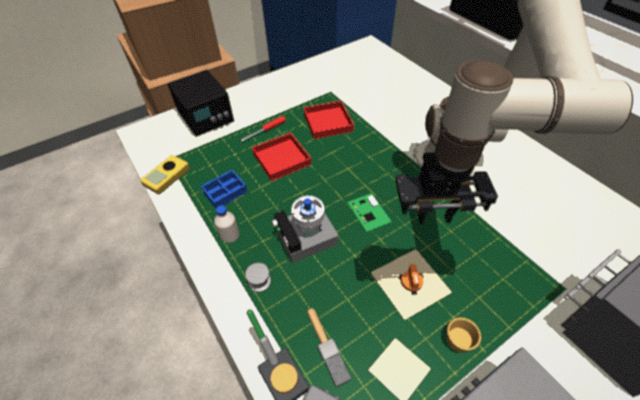

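The cap stands upright on the pad at (412,279); its bar top measures z 0.055. The filter stem, at (308,205), tops out at z 0.174 at (0.591, 0.0175). Going back to it.

```bash
python3 -m crank '[[-0.0235,-0.0147,0,0],[-0.0235,-0.0147,0,0],[-0.0235,-0.0147,0,0],[-0.0235,-0.0147,0,0],[-0.0235,-0.0147,0,0]]' >/dev/null
python3 -m crank '[[-0.0235,-0.0147,0,0],[-0.0235,-0.0147,0,0],[-0.0235,-0.0147,0,0],[-0.0235,-0.0147,0,0],[-0.0235,-0.0147,0,0]]' >/dev/null
python3 -m crank '[[-0.0235,-0.0147,0,0],[-0.0235,-0.0147,0,0],[0,0,0.02,0],[0,0,0.02,0],[0,0,0,0]]' >/dev/null
python3 -m crank '[[0,0,0,0],[0,0,0,0]]' >/dev/null
python3 g.py .591 .0174 .144
```

```text
t 15.15 tcp [0.589  0.0137 0.2511] yaw 148.44 F [0.  0.8 0.9] M [ 0.05 -0.02  0.01] w 49.8 j [ 17.1  17.5  -2.2   0.  -70.3 -48.7]
shift in tool axes [0.0003 0.0042 0.1071] turn rad
```

```bash
python3 -m crank '[[0,0.004,0.02,0],[0,0,0.02,0],[0,0,0.02,0],[0,0,0,0],[0,0,0,0]]' >/dev/null
python3 g.py .591 .0174 .144
python3 -m crank '[[0,0,0.02,0],[0,0,0.015,0],[0,0,0.01,0],[0,0,0,0],[0,0,0,0]]' >/dev/null
python3 g.py .591 .0174 .144
```

```text
t 15.57 tcp [0.5911 0.0173 0.1912] yaw 148.46 F [-0.1  0.6  0.3] M [ 0.02  0.   -0.04] w 50.3 j [ 17.4  20.1  -7.2   0.  -62.7 -48.9]
shift in tool axes [0.0001 0.0001 0.0472] turn rad 
t 15.98 tcp [0.5917 0.0172 0.1467] yaw 148.44 F [ 0.2 -0.5  0.5] M [-0.    0.02  0.04] w 49.7 j [ 17.3  22.4 -10.6   0.  -56.9 -48.9]
shift in tool axes [ 0.0007 -0.0002  0.0027] turn rad
```

```bash
python3 -m crank '[[0,0,0.002,0],[0,0,0,0],[0,0,0,0],[0,0,0,0],[0,0,0,0]]' 0.0 >/dev/null
python3 -m crank '[[0,0,0,0],[0,0,0,0],[0,0,0,0]]' >/dev/null
python3 g.py .591 .0174 .144
python3 -m crank '[[0,0,-0.005,0],[0,0,-0.01,0],[0,0,-0.01,0],[0,0,-0.015,0],[0,0,-0.015,0]]' >/dev/null
python3 g.py .591 .0174 .144
python3 -m crank '[[0,0,-0.02,0],[0,0,-0.02,0],[0,0,-0.02,0],[0,0,-0.02,0],[0,0,-0.02,0]]' >/dev/null
python3 -m crank '[[0,0,-0.01,0],[0,0,0,0],[0,0,0,0]]' >/dev/null
python3 g.py .488 -.322 .26
python3 - <<'E'
from h import *
c=capture('scene');save(c,'scene8')
E
```

```text
t 16.65 tcp [0.5911 0.017  0.1438] yaw 148.41 F [-0.3  0.7  0.8] M [ 0.01 -0.01 -0.01] w 21.2 j [ 17.3  22.6 -10.8   0.  -56.6 -48.9]
shift in tool axes [ 0.0003  0.0003 -0.0002] turn rad 
t 17.07 tcp [0.5908 0.017  0.1998] yaw 148.4 F [ 1.2 -0.5 -1.3] M [ 0.05  0.04 -0.03] w 21.3 j [ 17.3  19.7  -6.5   0.  -63.8 -48.9]
shift in tool axes [0.     0.0004 0.0558] turn rad 
t 17.73 tcp [0.5906 0.0172 0.3087] yaw 148.39 F [-0.6 -0.4 -2. ] M [0.02 0.13 0.07] w 21.1 j [ 17.3  16.1   4.   -0.  -77.9 -48.9]
shift in tool axes [-0.0904 -0.3427  0.0483] turn rad
```

View pics/scene8.png

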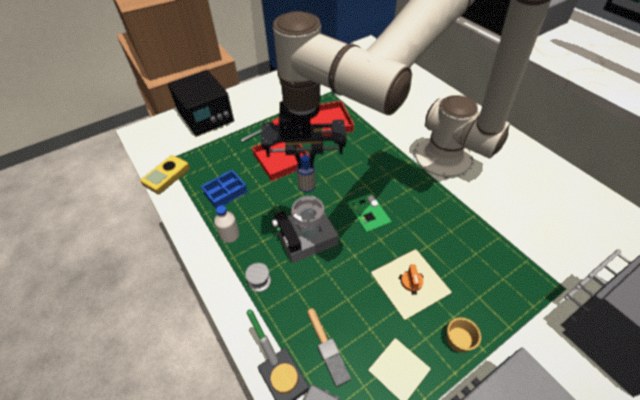

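The filter is out, at (306,175), and hangs vertically. Carrying it to the tray at (281,156).

```bash
python3 -m crank '[[-0.0075,-0.0286,0,0],[-0.0075,-0.0286,0,0],[-0.0075,-0.0286,0,0],[-0.0075,-0.0286,0,0],[-0.0075,-0.0286,0,0]]' >/dev/null
python3 -m crank '[[-0.0075,-0.0286,0,0],[-0.0075,-0.0286,0,0],[-0.0075,-0.0286,0,0],[-0.0075,-0.0286,0,0],[-0.0075,-0.0286,0,0]]' >/dev/null
python3 -m crank '[[-0.0075,-0.0286,0,0],[-0.0075,-0.0286,0,0],[0,0,0.02,0],[0,0,0.02,0],[0,0,0,0]]' >/dev/null
python3 -m crank '[[0,0,0.02,0],[0,0,0.02,0],[0,0,0,0],[0,0,0,0]]' >/dev/null
python3 g.py .488 -.322 .078
```

```text
t 19.37 tcp [ 0.4872 -0.3221  0.2278] yaw 148.44 F [ 0.1  0.2 -0.1] M [-0.01  0.02 -0.02] w 21.5 j [-17.6  17.9  -4.9   0.  -67.3 -14. ]
shift in tool axes [-0.0011  0.0006  0.1498] turn rad
```

```bash
python3 -m crank '[[0,0,0.02,0],[0,0,0.03,0],[0,0,0.03,0],[0,0,0.02,0],[0,0,0,0]]' >/dev/null
python3 -m crank '[[0,0,0.015,0],[0,0,0.015,0],[0,0,0.005,0],[0,0,0,0],[0,0,0,0]]' >/dev/null
python3 g.py .488 -.322 .078
python3 - <<'E'
from h import *
c=capture('scene');
im=cv2.resize(c['pixels'][90:190,220:340],None,fx=6,fy=6,interpolation=cv2.INTER_CUBIC)[:,:,::-1];cv2.imwrite('pics/scene9.png',im)
E
```

```text
t 20.2 tcp [ 0.4889 -0.3229  0.0953] yaw 148.45 F [ 0.1  0.  -1.1] M [-0.01 -0.   -0.02] w 21.1 j [-17.6  25.1 -14.9   0.1 -49.9 -14. ]
shift in tool axes [0.0013 0.0003 0.0173] turn rad
```

View pics/scene9.png

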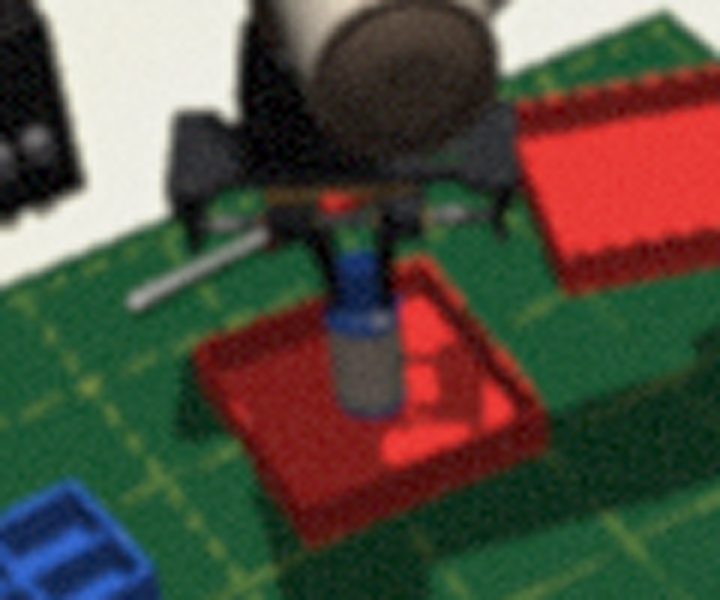

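The filter, at (368,365), is centred over the tray floor and still slightly raised. Lowering until it touches.

```bash
python3 -m crank '[[0,0,0.005,0],[0,0,0.004,0],[0,0,0.003,0],[0,0,0.002,0],[0,0,0,0]]' >/dev/null
python3 g.py .488 -.322 .078
python3 -m crank '[[0,0,0.001,0],[0,0,0.001,0],[0,0,0,0]]' >/dev/null
python3 g.py .488 -.322 .078
python3 -m crank '[[0,0,0.001,0],[0,0,0,0],[0,0,0,0]]' >/dev/null
python3 g.py .488 -.322 .078
```

```text
t 20.67 tcp [ 0.4873 -0.3223  0.0789] yaw 148.4 F [-0.4  0.8 -0.8] M [0.02 0.06 0.01] w 21.3 j [-17.6  26.2 -15.9  -0.  -48.1 -14. ]
shift in tool axes [-0.0005  0.0006  0.0009] turn rad 
t 20.92 tcp [ 0.488  -0.3226  0.0779] yaw 148.41 F [ 0.3 -1.  -0. ] M [ 0.04 -0.02  0.05] w 21.2 j [-17.6  26.2 -15.9   0.  -47.8 -14. ]
shift in tool axes [ 0.0003  0.0005 -0.0001] turn rad 
t 21.17 tcp [ 0.4882 -0.3227  0.0777] yaw 148.43 F [-0.5  0.7  6.1] M [0.31 0.5  0.  ] w 21.0 j [-17.6  26.2 -15.9   0.  -47.8 -14. ]
shift in tool axes [ 0.0006  0.0005 -0.0003] turn rad
```

```bash
python3 -m crank '[[0,0,-0.001,0],[0,0,0,0],[0,0,0,0],[0,0,0,0],[0,0,0,0]]' 0.06 >/dev/null
python3 g.py .488 -.322 .078
python3 -m crank '[[0,0,-0.005,0],[0,0,-0.01,0],[0,0,-0.02,0],[0,0,-0.03,0],[0,0,-0.03,0]]' >/dev/null
python3 -m crank '[[0,0,-0.03,0],[0,0,-0.03,0],[0,0,-0.03,0],[0,0,0,0],[0,0,0,0]]' >/dev/null
python3 g.py .488 -.322 .26
python3 - <<'E'
from h import *
exec(open('m.py').read().split("c=pickle")[0])
def ell(n,c,P,ctr,z0,z1,r):
    m=(np.hypot(P[...,0]-ctr[0],P[...,1]-ctr[1])<r)&(P[...,2]>z0)&(P[...,2]<z1)
    w=P[m]
    if m.sum()<5: print(n,'hidden',m.sum());return
    r=cv2.minAreaRect((w[:,:2]*1000).astype(np.float32));print(n,m.sum(),'z',np.median(w[:,2]).round(4),np.round(r[0],1),np.round(r[1],1))
for n in('scene','top'):
    c=capture(n);P=pts(c);save(c,n+'10')
    ell(n+' cap bar',c,P,(.441,.312),.047,.07,.06)
    ell(n+' filter stem top',c,P,(.488,-.322),.1,.12,.04)
E
```

```text
t 21.58 tcp [ 0.4876 -0.3224  0.0773] yaw 148.4 F [ 0.   0.3 -0. ] M [ 0.01  0.07 -0.02] w 46.3 j [-17.6  26.3 -15.9  -0.  -47.8 -14. ]
shift in tool axes [-0.0001  0.0005 -0.0007] turn rad 
t 22.42 tcp [ 0.4886 -0.3227  0.2659] yaw 148.4 F [-0.  -0.2 -1. ] M [ 0.04  0.1  -0.04] w 60.4 j [-17.6  16.5  -1.5   0.  -71.7 -14. ]
shift in tool axes [0.0009 0.0003 0.0059] turn rad 
scene cap bar 147 z 0.0544 [441.6 313.8] [61.1 18.4]
scene filter stem top 31 z 0.1062 [ 488.8 -320.3] [19.2 21.7]
top cap bar 94 z 0.0547 [441.3 312.5] [61.2 17.2]
top filter stem top hidden 0
```

View pics/scene10.png

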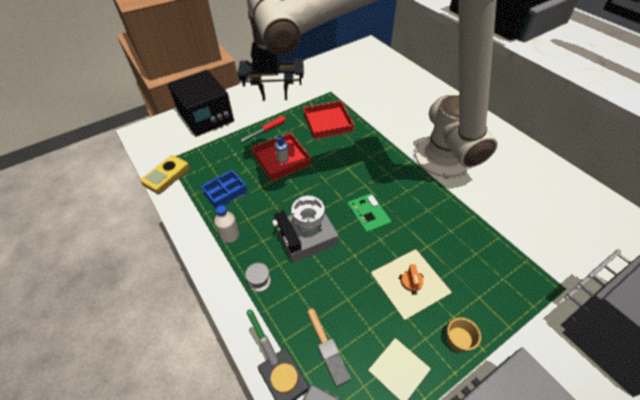

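View pics/top10.png

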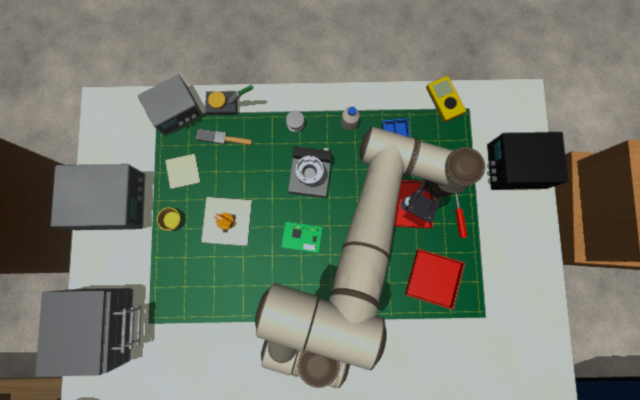

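The cap stands on the pad (scene (412,279), top (227,221)). The filter stands in the left-hand tray (scene (282,150)). The other tray, at top (435,278), is farther right. The bystanders look unmoved.

```bash
python3 -c "from station import finish_job;print(finish_job())"
```

```text
the job is handed in; nothing more can be done
None
```

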